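# Index the plaster cast one hole towards the lamp

### The arm

A 6-joint arm with a two-finger parallel gripper is mounted at the origin on the work surface. World frame = base frame: x ahead of the robot, y to its left, z up, the work surface at z = 0. Lengths are in mm, angles in degrees, forces in N, time in s.
With the tool pointing down it reaches from about 325 to 925 mm from the base axis. Payload 3.1 kg.
Tool frame: the origin (TCP) lies at the very end of the fingers, on their centre line; the grasp point (between the pads) lies grasp_offset behind it (grasp_offset is the distance from the TCP to the grasp point, in mm); z points along the fingers, x is the direction in which the jaws open and shut, and the axes are right-handed (so a half turn about z gives the same grasp; the last joint's range is limited). The gripper opens to 85 mm and grips with 20 to 120 N. Pads are 22 mm wide; open, the fingers measure 114 mm over their backs; the gripper's body (76 mm by 85 mm) begins 54 mm behind the grasp point. The pads swing forward as they close: fully open they stand 13 mm farther back than shut.
Start: joints at [57.8, 12.427, 92.441, -0, 75.132, -6.429], TCP at [271.725, 562.854, 231.3] pointing down, gripper open.
Joint ranges: [-157.48, 157.48], [-44.54, 120.13], [17.64, 146.25], [-64.5, 244.5], [7.68, 150.69], [-147.95, 147.95]. Speed limits (degrees/s): [159.86, 159.86, 180, 180, 180, 180].

### API

Orientations are given as [roll, pitch, yaw] about the fixed x, y, z axes, in that order (R = Rz(yaw) Ry(pitch) Rx(roll)).
In Python, from station import * gives the robot as it stands. Calls block until the motion is done:
- goto(position, orientation): joint-space move of the TCP to a pose.
- move_l(position, attitude=None, speed=150): straight line of the TCP; attitude=None keeps the orientation; speed is the mean speed in mm/s.
- move_j(angles): joint-space move.
- grip(opening, squeeze=None): finger opening in mm; squeeze is the grip in N (None keeps the last); returns when the fingers have stopped.
- wait(seconds).
- solve_ik(position, orientation): joint angles nearest the present ones, or None.
- get_obs(): the state.
- get_image(name): name is "scene" or "top" or "wrist"; returns the picture (400x640x3 uint8, red, green, blue); there is no depth.
- get_calibration(name): a dict with "fx", "fy", "cx", "cy" (pixels), "R" (3x3) and "t" (3): a world point X has camera coordinates R X + t; the wrist camera has in their place "mount" (4x4, takes a point from camera to tool coordinates, whose origin is the TCP and whose axes are the tool frame's). Camera axes: x right, y down, z forward; pixel columns grow to the right and rows downward; lengths in mm; the calibration is good to about 2 mm. A picture is of the moment at which its call begins: read the wrist's pose just before it. get_calibration takes no time and is no camera call.
A pose or a line that the arm cannot do raises Unreachable and nothing moves.
- sign_off(): hands the job in, once; it reports no verdict.
Trained networks look in the newest picture that a camera, given by its name, has taken for a name from the list of things; names that differ only in an ending like _2 or _b are one class to them, and where a whole thing is asked for, a point or a joint stands for the part that bears it (a point fixed in the world has none). Each returns a list of dicts, best first, with "score" (0 to 1); they miss things now and then, are a little off and sometimes report something else, mostly with a low value. They report only what shows in the picture. A call takes as long as a camera call. They do not tell look-alikes from the thing itself.
- spot_in(name, camera): "extent" ([centre column, centre row, width, height] in pixels, round what is visible of it).
- regions_of(name, camera): "region" (400x640 bool, what is visible of it) and "extent" ([centre column, centre row, width, height] in pixels, round what is visible of it).
The state is a dict: "t": time; "joint_pos": joint angles; "qvel": joint speeds; "effort": joint torques, N m; "tcp_pos": TCP position; "ee_rot": TCP orientation; "wrist_force": force on the tool from outside, world axes, zero at the start; "moment": the same for the moment, N m; "grip_width": finger opening in mm.
Only numpy, scipy, OpenCV 4.12 (cv2) and the standard library are available. Lean on these libraries where they do the work, as an engineer would, in place of code of your own. Each camera call takes 0.05 s, during which the arm holds its last target.

### The job

Bring the front of the plaster cast round towards the lamp by one hole: press the indexing plunger of the rotary table down with the fingertips, turn the table with the plunger held in, towards the side on which the mushroom-shaped lamp stands, and let the plunger spring up again in the very next hole, so that the table is locked there. Only press and push, pick nothing up: the cast stays as it sits in the middle of the table, the other things on the bench stay where they are, and at the end you are clear of everything.

Things in the scene. Friction and masses are not known exactly. Their poses are not given: they have to be found in the camera images.
- stand: Fixed stand: white drum, round aluminium index plate 290 mm across, top 36 mm up. Origin on the turning axis at bench level, +x towards the plunger's starting hole. The plate has an arc slot at 115 mm radius with five round holes (dark) 45 degrees apart, at -90, -45, 0, 45, 90 degrees about z from +x; the start is the middle hole. Its place and yaw vary.
- turntable (a joint): Angle of the steel disc (176 mm across, top 54 mm above the bench) about the vertical axis, rad: 0 at the start, positive anticlockwise seen from above (to the stand's +y), range +-1.72; the next holes are at +0.785 and -0.785. Light friction (0.025 N m), stays where it is left; locked with about 0.015 rad of play while the plunger is up in a hole.
- disc_centre (a point): Centre of the disc's top face, on the turning axis, 54 mm above the bench.
- plunger (a joint): How far the plunger is pressed, m: 0 up (locked in a hole), 0.016 fully down. A spring pushes it up with 4 N (top) to 7.5 N (down). Its round-nosed 12 mm pin clears the plate from about 0.012 on; let go between holes it stays down under the plate at about 0.011; within about 3.5 mm (1.7 degrees) of a hole it centres itself and springs up.
- dish (a point): Centre of the dished top of the plunger's head, a black knob 52 mm across on an arm of the disc, 115 mm from the turning axis, going round with the disc. Dish 44 mm across inside (shut fingertips fit in), rim 7 mm high, 4 mm thick. Floor 78 mm above the bench when up (rim 85 mm). Press its floor straight down, then push sideways, still pressing, to turn the table.
- lamp: Mushroom-shaped lamp, loose: round aluminium foot 90 mm, thin stem, white domed shade 104 mm across, 148 mm tall. Origin under the foot. It stands about 0.27 m from the turning axis, 65 to 71 degrees to one side of the plunger: on the stand's +y side the table must turn positive, on its -y side negative.
- jar: White jar with a lid, 76 mm across and 115 mm tall, loose, on the other side from the lamp. Origin under its centre. Leave it alone.
- cast: Plaster model of a jaw with a row of teeth, 65 x 62 x 34 mm, 0.11 kg, standing loose on the middle of the disc, its front (+x) towards the plunger; it rides round with the disc. Origin under its centre. Leave it standing.
- knife: Wax knife, about 175 mm long, wooden handle and narrow steel blade, lying loose on the bench beside the rotary table. Leave it alone.
- toothbox: Black open box 70 x 35 x 14 mm with spare teeth, loose on the bench beside the rotary table. Leave it alone.
Not all that is in view belongs to the job. What is shaped like the lamp but green or red is not meant.

How it is judged:
By the outcome, as a careful person would: the job done as asked, in the order asked, and still so for the second after the job is handed in, with the robot touching nothing.
It also fails if it takes over 56 s, if anything falls off the work surface, if the arm or the gripper's body presses on something with over 40 N, if the wrist force passes 120 N, or if a joint passes its speed limit or range.

## Working session

There is one attempt and no reset: what is moved stays moved. The work goes in short steps, each a Python script; the robot and the scene stay as the last script left them, time stands still between calls to the robot, and variables do not carry over. Pictures are saved under pics/ and viewed, and the job is handed in when it is done.

```bash
ls; mkdir -p pics; python3 - <<'E'
from station import *
import cv2
o=get_obs();print(o)
for n in("scene","top","wrist"):
    im=get_image(n);cv2.imwrite(f"pics/a_{n}.png",im[:,:,::-1]);print(n,get_calibration(n))
    for k in("stand","plunger","lamp","jar","cast"):
        print(k,[(round(d["score"],2),[round(float(v)) for v in d["extent"]]) for d in spot_in(k,n)][:3])
E
```

```text
pics
{'t': 0.0, 'joint_pos': array([ 5.78006756e+01,  1.24780289e+01,  9.25295472e+01,  6.95828230e-04,
        7.51320488e+01, -6.42641008e+00]), 'qvel': array([-0.07981649,  0.02387664, -0.00238883,  0.06727789,  0.05336676,
       -0.00763534]), 'effort': array([ 6.87579086e-04, -3.96831679e+01, -3.03856659e+01, -7.87871954e-05,
        9.45018284e-03,  1.20567765e-05]), 'tcp_pos': array([271.26694885, 562.14761143, 229.94477458]), 'ee_rot': array([-1.79983704e+02,  1.38672296e-01,  6.42269260e+01]), 'wrist_force': array([ 0.11243497, -0.16230538,  0.90547686]), 'moment': array([-0.00494842, -0.01310445, -0.02326892]), 'grip_width': 85.65173934261483}
scene {'fx': 383.46048673003423, 'fy': 383.46048673003423, 'cx': 322.04092082639806, 'cy': 207.49510751672358, 'R': array([[-0.42303073,  0.90609926,  0.00539688],
       [ 0.70384683,  0.33234445, -0.62781112],
       [-0.57065282, -0.26178482, -0.77834701]]), 't': array([ 203.17092317, -402.26451952, 1453.24576768])}
stand [(0.55, [300, 186, 98, 76]), (0.18, [264, 192, 16, 18])]
plunger [(0.59, [266, 193, 18, 15])]
lamp [(0.96, [48
[... 629 characters left out ...]
169, 283, 44, 42]), (0.63, [299, 154, 44, 44])]
jar [(0.88, [481, 225, 39, 34]), (0.52, [390, 179, 17, 22]), (0.34, [370, 215, 69, 91])]
cast [(0.82, [371, 224, 30, 33])]
wrist {'fx': 306.1043545861492, 'fy': 306.1043545861492, 'cx': 323.3551466458686, 'cy': 200.44323385080543, 'mount': array([[ 9.99999804e-01, -2.49322900e-05,  6.24983680e-04,
         6.48981425e-01],
       [-1.42559556e-04,  9.63820909e-01,  2.66550625e-01,
        -6.85308009e+01],
       [-6.09018056e-04, -2.66550662e-01,  9.63820716e-01,
        -1.43233765e+02],
       [ 0.00000000e+00,  0.00000000e+00,  0.00000000e+00,
         1.00000000e+00]])}
stand []
plunger []
lamp [(0.66, [276, 301, 102, 111])]
jar []
cast []
```

```bash
python3 - <<'E'
import cv2
a=cv2.imread("pics/a_top.png");cv2.imwrite("pics/a_topc.png",cv2.resize(a[60:340,120:520],None,fx=2,fy=2,interpolation=2))
a=cv2.imread("pics/a_scene.png");cv2.imwrite("pics/a_scenec.png",cv2.resize(a[100:340,180:540],None,fx=2.2,fy=2.2,interpolation=2))
E
```

```text
(no output)
```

View pics/a_topc.png

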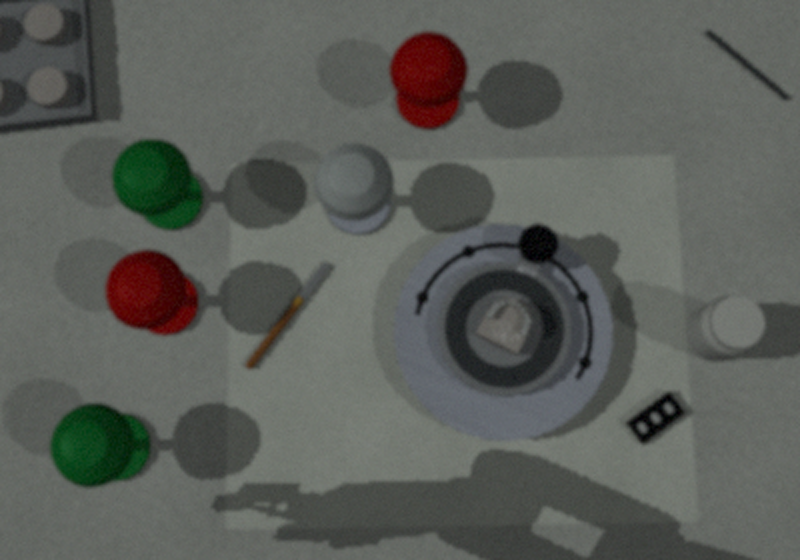

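View pics/a_scenec.png

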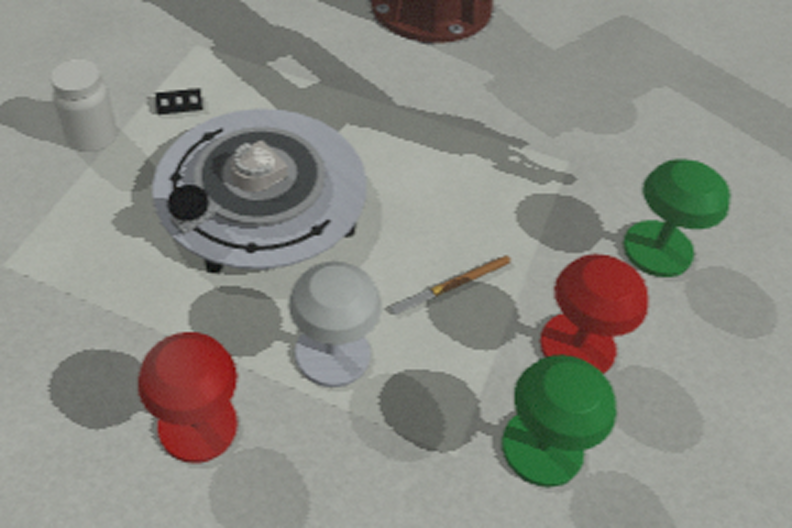

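```bash
cat > h.py <<'E'
import numpy as np, cv2
from scipy.spatial.transform import Rotation as Ro
def ray(c,R,t,u,v,z):
    d=R.T@np.array([(u-c["cx"])/c["fx"],(v-c["cy"])/c["fy"],1]); o=-R.T@t
    return o+d*(z-o[2])/d[2]
def wristRt(c,obs):
    T=np.eye(4);T[:3,:3]=Ro.from_euler("xyz",obs["ee_rot"],degrees=True).as_matrix();T[:3,3]=obs["tcp_pos"]
    M=np.linalg.inv(T@c["mount"]);return M[:3,:3],M[:3,3]
def proj(c,R,t,X):
    p=R@np.asarray(X,float)+t;return c["fx"]*p[0]/p[2]+c["cx"],c["fy"]*p[1]/p[2]+c["cy"]
E
python3 - <<'E'
from station import *
from h import *
from scipy.optimize import least_squares
c=get_calibration("top");R,t=c["R"],c["t"]
H=[(331,208.5),(354,185.5),(411,208.5),(412.5,241)];A=np.radians([90,45,-45,-90])
def f(p):
    r=[]
    for h,a in zip(H,A):
        u=proj(c,R,t,[p[0]+115*np.cos(a+p[2]),p[1]+115*np.sin(a+p[2]),36]);r+=[u[0]-h[0],u[1]-h[1]]
    return r
for s0 in(-.3,0):
    s=least_squares(f,[550,-120,s0]);print(s.x,np.degrees(s.x[2]),np.round(s.fun,1))
print("knob",ray(c,R,t,389,181.5,82))
p=s.x;print("dish pred",p[0]+115*np.cos(p[2]),p[1]+115*np.sin(p[2]))
print("lamp top",ray(c,R,t,297,151,120), "disc",ray(c,R,t,120+505/2,60+327/2,54))
E
```

```text
[ 5.23354279e+02 -6.11324037e+01 -4.05446336e-01] -23.23036388347943 [ 0.1  0.1  0.1  0.1  0.  -0.4 -0.3  0.2]
[ 5.23354279e+02 -6.11324036e+01 -4.05446336e-01] -23.230363888763783 [ 0.1  0.1  0.1  0.1  0.  -0.4 -0.3  0.2]
knob [ 629.3390675  -106.49338122   82.        ]
dish pred 629.0308198005138 -106.49173283479001
lamp top [704.892849   129.41077947 120.        ] disc [524.17778756 -62.52411305  54.        ]
```

```bash
python3 - <<'E'
from station import *
from h import *
p,q=get_obs()["tcp_pos"],get_obs()["ee_rot"]
move_l([p[0],p[1],300],speed=150)
grip(0,20)
goto([600,-95,290],[180,0,90])
wait(0.3)
o=get_obs();im=get_image("wrist");c=get_calibration("wrist");R,t=wristRt(c,o)
print(o["t"],o["tcp_pos"],o["ee_rot"],o["wrist_force"],o["grip_width"])
for k in("plunger","dish","stand","cast"):print(k,[(round(d["score"],2),[round(float(v)) for v in d["extent"]]) for d in spot_in(k,"wrist")][:3])
b=im[:,:,::-1].copy();cv2.imwrite("pics/b.png",b)
for X in([629,-106.5,82],[523.4,-61.1,54]):
    u=proj(c,R,t,X);print(u);cv2.drawMarker(b,(int(u[0]),int(u[1])),(0,255,0),0,15)
cv2.imwrite("pics/bm.png",b)
E
```

```text
5.175 [600.0714361  -94.60513902 290.03235969] [ 1.79995174e+02 -5.31608640e-04  9.00360564e+01] [-0.97033589  0.75650464  0.3114142 ] 0.18409353080721869
plunger [(0.58, [317, 199, 39, 41])]
dish [(0.7, [317, 200, 46, 46]), (0.23, [563, 129, 110, 112])]
stand [(0.61, [351, 111, 233, 222])]
cast [(0.93, [356, 104, 65, 66])]
(np.float64(312.2908206058482), np.float64(200.28098979698726))
(np.float64(350.5690075378991), np.float64(108.24784590623294))
```

View pics/bm.png

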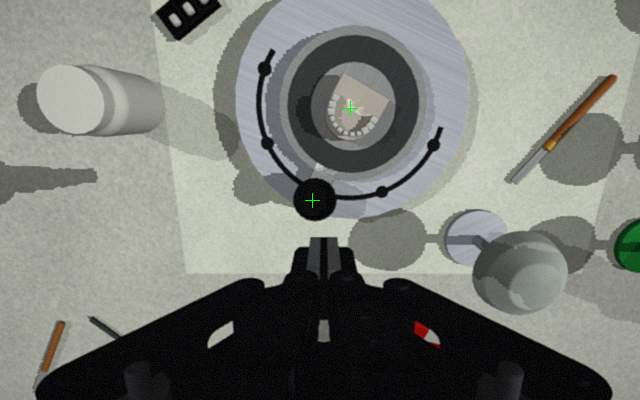

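```bash
python3 - <<'E'
from station import *
from h import *
from scipy.optimize import least_squares
c=get_calibration("wrist");o=get_obs();R,t=wristRt(c,o)
g=cv2.imread("pics/b.png",0)
H=[]
for x,y in[(433,145),(382,191),(267,143),(264,68)]:
    w=g[y-9:y+10,x-9:x+10]; m=(w<70).astype(np.uint8); m=cv2.erode(m,np.ones((5,5),np.uint8))
    yy,xx=np.nonzero(m);H.append((xx.mean()+x-9,yy.mean()+y-9))
m=(g<45).astype(np.uint8);m[225:]=0;n,l,s,ce=cv2.connectedComponentsWithStats(m);k=l[200,315];print(H,s[k],ce[k])
A=np.radians([90,45,-45,-90])
def f(p):
    r=[]
    for h,a in zip(H,A):
        u=proj(c,R,t,[p[0]+115*np.cos(a+p[2]),p[1]+115*np.sin(a+p[2]),36]);r+=[u[0]-h[0],u[1]-h[1]]
    return r
s=least_squares(f,[523,-61,-.4]);p=s.x;print(p,np.degrees(p[2]),np.round(s.fun,1),p[0]+115*np.cos(p[2]),p[1]+115*np.sin(p[2]))
print(ray(c,R,t,*ce[k],82))
E
```

```text
[(np.float64(432.83720930232556), np.float64(144.88372093023256)), (np.float64(381.38709677419354), np.float64(191.51612903225805)), (np.float64(266.97727272727275), np.float64(142.8181818181818)), (np.float64(264.34328358208955), np.float64(68.17910447761194))] [ 257   50  186  170 2689] [320.57344738 171.11974712]
[ 5.22472695e+02 -5.89704208e+01 -4.05964808e-01] -23.260070116736053 [ 0.  -0.  -0.1 -0.1  0.  -0.2  0.1  0.2] 628.1257036440396 -104.3845342175587
[593.79372193 -96.96212964  82.        ]
```

```bash
python3 - <<'E'
from station import *
from h import *
C=np.array([522.9,-60.0]);a=np.radians(-23.25)
P=C+115*np.array([np.cos(a),np.sin(a)])
goto([*P,130],[180,0,67])
move_l([*P,92],speed=100);wait(.2)
o=get_obs();print(o["t"],o["tcp_pos"],o["ee_rot"],o["wrist_force"])
c=get_calibration("wrist");R,t=wristRt(c,o)
im=get_image("wrist");cv2.imwrite("pics/c_w.png",im[:,:,::-1])
im=get_image("scene")[120:260,200:400,::-1];cv2.imwrite("pics/c_s.png",cv2.resize(im,None,fx=4,fy=4,interpolation=2))
print(proj(c,R,t,[*P,85]))
E
```

```text
6.85 [ 629.31949384 -105.5882061    93.02387238] [ 1.79897830e+02 -1.31990877e-02  6.70023741e+01] [-0.99477012  0.28080629  0.365463  ]
(np.float64(321.6298312802283), np.float64(247.03473687057425))
```

View pics/c_w.png

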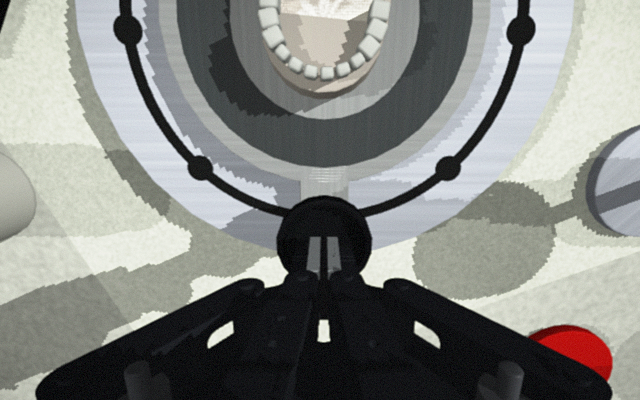

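View pics/c_s.png

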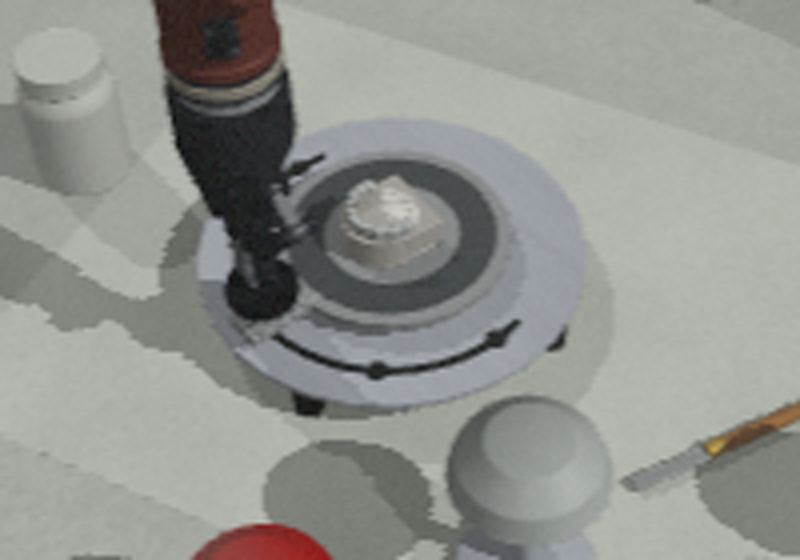

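```bash
python3 - <<'E'
from station import *
from h import *
from scipy.optimize import least_squares
c=get_calibration("wrist");o=get_obs();R,t=wristRt(c,o)
g=cv2.imread("pics/c_w.png",0)
H=[]
for x,y in[(521,30),(448,168),(200,168),(127,28)]:
    w=g[y-20:y+21,x-20:x+21]; m=(w<60).astype(np.uint8); m=cv2.morphologyEx(m,cv2.MORPH_OPEN,cv2.getStructuringElement(2,(17,17)))
    yy,xx=np.nonzero(m);H.append((xx.mean()+x-20,yy.mean()+y-20))
A=np.radians([90,45,-45,-90])
def f(p):
    r=[]
    for h,a in zip(H,A):
        u=proj(c,R,t,[p[0]+115*np.cos(a+p[2]),p[1]+115*np.sin(a+p[2]),36+(p[3] if len(p)>3 else 0)]);r+=[u[0]-h[0],u[1]-h[1]]
    return r
for x0 in([523,-61,-.4],[523,-61,-.4,0]):
    s=least_squares(f,x0);p=s.x;print(p,np.degrees(p[2]),np.round(s.fun,1),p[0]+115*np.cos(p[2]),p[1]+115*np.sin(p[2]))
for z in(85,80,93):print(ray(c,R,t,324,241,z))
print(o["tcp_pos"], proj(c,R,t,o["tcp_pos"]))
E
```

```text
[ 5.21905301e+02 -5.86521237e+01 -4.02954022e-01] -23.087564782110768 [-0.7  0.2 -0.2 -0.4  0.4 -0.3  0.6  0.1] 627.6945629488343 -103.74793316067834
[ 5.21991383e+02 -5.86895660e+01 -4.02954998e-01  6.26160943e-01] -23.087620703421493 [-0.1  0.1  0.2 -0.1  0.   0.  -0.1 -0. ] 627.7806010120682 -103.78547874287293
[ 625.48640987 -102.75707602   85.        ]
[ 627.45373305 -103.57509549   80.        ]
[ 622.33869277 -101.44824486   93.        ]
[ 629.07097946 -105.5236134    92.73723086] (np.float64(321.79283508076026), np.float64(254.9528113731872))
```

```bash
python3 - <<'E'
from station import *
from h import *
C=np.array([522.2,-59.0]);a=np.radians(-23.15)
P=C+115*np.array([np.cos(a),np.sin(a)])
for z in(88,80,76,72,68,65):
    move_l([*P,z],[180,0,67],speed=40);wait(.1)
    o=get_obs();print(round(o["t"],2),z,np.round(o["tcp_pos"],1),np.round(o["wrist_force"],1))
    if abs(o["wrist_force"][2])>25:break
E
```

```text
7.31 88 [ 627.8 -104.2   87.8] [-0.3 -0.4 -0.3]
7.76 80 [ 627.9 -104.2   79.8] [-0.7  0.5  0.4]
8.11 76 [ 628.9 -104.5   77. ] [1.  0.4 3.7]
8.46 72 [ 628.8 -104.5   72.8] [ 1.5 -0.5  4.6]
8.81 68 [ 628.7 -104.5   68.8] [ 1.8 -0.4  5.2]
9.16 65 [ 628.7 -104.5   65.9] [ 0.9 -0.1  6.3]
```

```bash
python3 - <<'E'
from station import *
from h import *
C=np.array([522.2,-59.0]);a0=-23.15
def go(d,z,s=40):
    a=np.radians(a0+d);P=C+115*np.array([np.cos(a),np.sin(a)])
    move_l([*P,z],[180,0,67+d],speed=s)
    o=get_obs();q=o["tcp_pos"][:2]-C
    print(round(o["t"],2),d,np.round(o["tcp_pos"],1),"ang",round(float(np.degrees(np.arctan2(q[1],q[0]))-a0),2),"r",round(float(np.hypot(*q)),1),np.round(o["wrist_force"],1))
    return np.linalg.norm(o["wrist_force"])
go(0,62.0)
for d in(3,6,10,15,20,25,30,35,40):
    if go(d,62.0)>25: print("stop");break
o=get_obs();im=get_image("wrist");cv2.imwrite("pics/d_w.png",im[:,:,::-1])
im=get_image("scene")[120:260,200:400,::-1];cv2.imwrite("pics/d_s.png",cv2.resize(im,None,fx=4,fy=4,interpolation=2))
E
```

```text
9.41 0 [ 628.7 -104.5   63. ] ang 0.04 r 115.8 [0.8 0.  7. ]
9.71 3 [631.  -98.6  63.1] ang 3.15 r 115.8 [1.1 0.4 6.2]
10.01 6 [632.9 -92.9  63.1] ang 6.14 r 115.7 [ 0.4 -0.5  6.2]
10.36 10 [634.9 -85.   63.1] ang 10.14 r 115.6 [0.4 0.1 6.5]
10.76 15 [636.7 -75.1  63. ] ang 15.14 r 115.6 [-0.6 -0.3  7.6]
11.16 20 [637.5 -65.1  63. ] ang 20.14 r 115.5 [ 0.6 -0.8  7.2]
11.56 25 [637.5 -55.   62.9] ang 25.12 r 115.4 [0.9 0.2 6.8]
11.96 30 [636.6 -45.   62.9] ang 30.14 r 115.3 [0.2 0.2 6.4]
12.36 35 [634.9 -35.1  62.8] ang 35.14 r 115.2 [0.4 0.2 6.8]
12.76 40 [632.3 -25.3  62.8] ang 40.15 r 115.1 [-0.   0.6  7. ]
```

View pics/d_w.png

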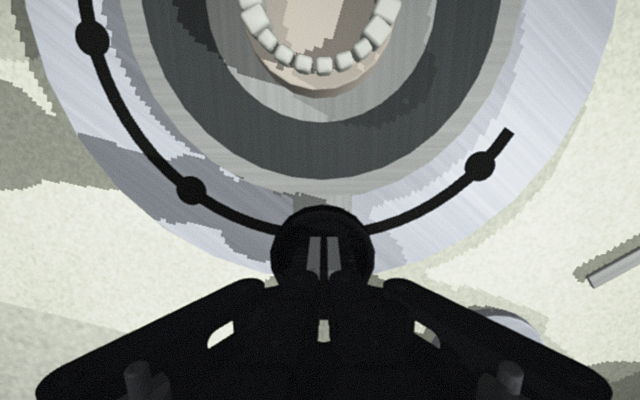

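View pics/d_s.png

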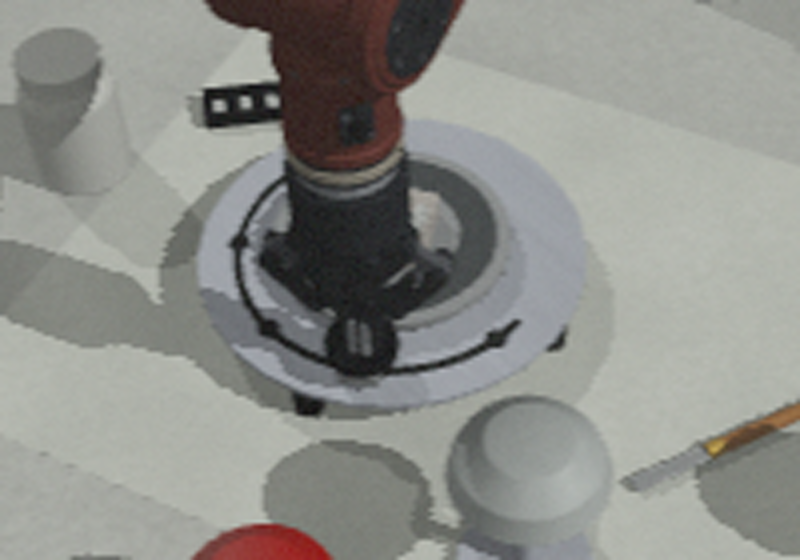

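```bash
cat > go.py <<'E'
from station import *
from h import *
C=np.array([522.2,-59.0]);a0=-23.15
def go(d,z,s=40):
    a=np.radians(a0+d);P=C+115*np.array([np.cos(a),np.sin(a)])
    move_l([*P,z],[180,0,67+d],speed=s)
    o=get_obs();q=o["tcp_pos"][:2]-C
    print(round(o["t"],2),d,np.round(o["tcp_pos"],1),"ang",round(float(np.degrees(np.arctan2(q[1],q[0]))-a0),2),"r",round(float(np.hypot(*q)),1),np.round(o["wrist_force"],1))
E
python3 - <<'E'
from go import *
go(43,62,25);go(45,62,20);wait(.2)
o=get_obs();im=get_image("wrist");cv2.imwrite("pics/e_w.png",im[:,:,::-1])
c=get_calibration("wrist");R,t=wristRt(c,o)
g=cv2.cvtColor(im,cv2.COLOR_RGB2GRAY)
for d in(90,0,-45):
    a=np.radians(a0+d);u=proj(c,R,t,[C[0]+115*np.cos(a),C[1]+115*np.sin(a),36.6]);x,y=map(int,u)
    w=g[y-25:y+26,x-25:x+26];m=cv2.morphologyEx((w<60).astype(np.uint8),cv2.MORPH_OPEN,cv2.getStructuringElement(2,(17,17)))
    yy,xx=np.nonzero(m)
    h=(xx.mean()+x-25,yy.mean()+y-25);q=ray(c,R,t,*h,36.6)[:2]-C
    print(d,u,h,"ang",np.degrees(np.arctan2(q[1],q[0]))-a0,np.hypot(*q))
E
```

```text
13.25 43 [630.3 -19.7  62.7] ang 43.11 r 115.0 [ 0.3 -0.2  6.5]
13.6 45 [628.9 -16.   62.7] ang 45.09 r 115.0 [-0.4  0.1  7.5]
90 (np.float64(465.3419762142269), np.float64(178.76448735462446)) (np.float64(465.55466237942125), np.float64(178.92604501607718)) ang 90.01383053835099 115.1582586373238
0 (np.float64(176.38254079127552), np.float64(177.98876795368938)) (np.float64(176.4876989869754), np.float64(178.42402315484804)) ang 0.09744300503818693 115.15643295634932Traceback (most recent call last):
  File "<stdin>", line 8, in <module>
cv2.error: OpenCV(4.12.0) /io/opencv/modules/imgproc/src/morph.dispatch.cpp:1178: error: (-215:Assertion failed) !_src.empty() in function 'morphologyEx'
```

View pics/e_w.png

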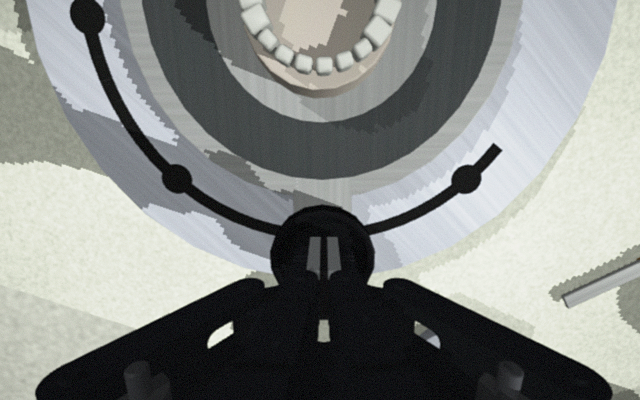

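```bash
python3 - <<'E'
from go import *
for z in(65,67,69,71,73,75,77):
    go(44.8,z,15)
E
```

```text
14.2 44.8 [629.1 -16.5  65.7] ang 44.82 r 115.0 [-0.3 -0.   6.2]
14.48 44.8 [629.  -16.5  67.5] ang 44.82 r 115.0 [0.9 0.5 4.3]
14.77 44.8 [629.  -16.5  69.5] ang 44.87 r 115.0 [ 0.3 -0.4  5.2]
15.05 44.8 [629.  -16.5  71.4] ang 44.85 r 115.0 [-0.2 -0.3  3.8]
15.33 44.8 [629.  -16.5  73.1] ang 44.84 r 115.0 [0.3 0.3 5.3]
15.62 44.8 [629.  -16.6  75. ] ang 44.81 r 115.0 [0.6 0.6 3.6]
15.9 44.8 [629.  -16.6  77. ] ang 44.81 r 114.9 [1.2 0.2 3.8]
```

```bash
python3 - <<'E'
from go import *
go(44.8,80,20);go(44.8,130,60)
p=get_obs()["tcp_pos"];move_l([p[0]-40,p[1],290],[180,0,90],speed=150);wait(.3)
o=get_obs();print(o["t"],o["tcp_pos"],o["wrist_force"]);c=get_calibration("wrist");R,t=wristRt(c,o)
b=get_image("wrist")[:,:,::-1].copy()
a=np.radians(a0+45)
u=proj(c,R,t,[C[0]+115*np.cos(a),C[1]+115*np.sin(a),85]);print("pred up knob",u);cv2.drawMarker(b,(int(u[0]),int(u[1])),(0,255,0),0,9)
cv2.imwrite("pics/f_w.png",b)
im=get_image("top");cv2.imwrite("pics/f_t.png",cv2.resize(im[60:340,120:520,::-1],None,fx=2,fy=2,interpolation=2))
im=get_image("scene")[100:340,180:540,::-1];cv2.imwrite("pics/f_s.png",cv2.resize(im,None,fx=2.2,fy=2.2,interpolation=2))
E
```

```text
16.2 44.8 [627.7 -16.5  78.9] ang 45.07 r 113.7 [ 0.7 -0.2 -0.3]
17.18 44.8 [628.6 -16.5 129.5] ang 44.92 r 114.6 [ 1.1 -0.2 -0.5]
18.7333 [588.42151922 -16.4466722  289.24090576] [ 0.27921581 -0.12806378 -0.20143341]
pred up knob (np.float64(322.4717284750428), np.float64(210.7664517472775))
```

View pics/f_w.png

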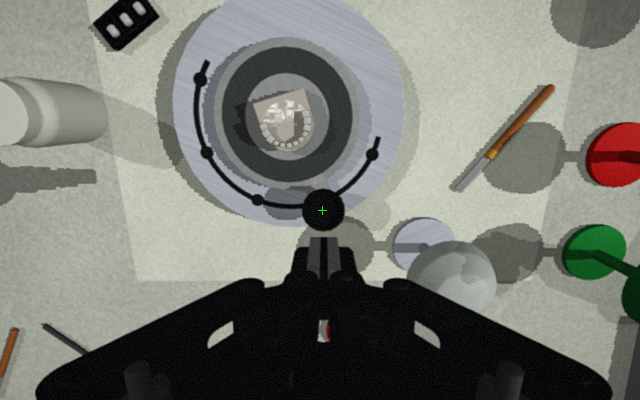

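View pics/f_s.png

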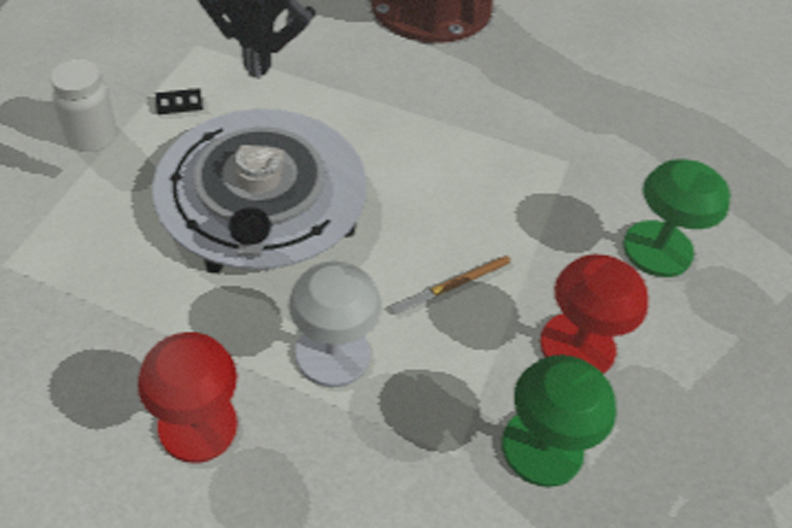

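View pics/f_t.png

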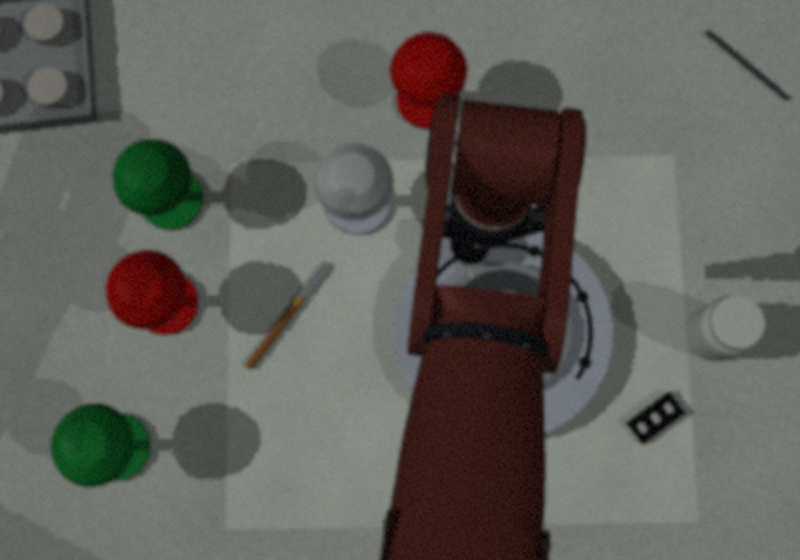

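```bash
python3 -c "
from station import *
sign_off();print(get_obs()['t'])"
```

```text
the job is handed in; nothing more can be done
the job is handed in; nothing more can be done
```

The table is turned one hole towards the white lamp (anticlockwise, +45°), the plunger is up and locked in that hole, and the job is handed in. It took about 19 s of the 56 s allowed.

- **The move:** I pressed the plunger to about 15 mm with the shut fingertips and held it down through the whole turn. I then let it rise slowly at the new hole and lifted the arm clear.
- **Locked:** While I raised the fingers, the dish kept pushing up on them with about 4–5 N all the way to 77 mm. It let go only by 79 mm, and the floor is at 78 mm when the plunger is up. If the pin had been stuck under the plate, contact would have ended near 67 mm.
- **Position:** In the last wrist picture the knob sits at the predicted place for the +45° hole. I did not read the turntable angle itself; this comes from the picture and the arm's position.
- **Other things:** The cast stands in the middle of the disc and turned with it. The lamp, jar, knife and tooth box look unmoved compared with the first pictures.
- **Forces:** Wrist force readings stayed under 8 N, and read near zero when the arm was clear.
- **Disagreement:** The top camera and the wrist camera placed the turning axis about 2 mm apart. I used values close to the wrist camera's, and the dish and hole clearances covered the difference.

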